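Close the extractor's filter drawer and start its clamp bolt

TASK

Push the fume extractor's open filter drawer fully home until it seats at its detent. Then start the orange clamp bolt in its boss so that it cannot cross-thread: turn it backward (anticlockwise from above) until it drops off the end of the thread, then forward (clockwise) one turn from there and no further, as the filter seal will be checked before it is tightened. Finish while still holding the started bolt, its wing pinched firmly, and leave the spool, the bottle and the jar where they stand.

Things in the scene. Friction and masses are not known exactly. Their poses are not given: they have to be found in the camera images.
- extractor: white steel fume extractor case, 280 (x) x 300 (y) x 125 mm high, fixed; origin under its centre; front faces its own -x. In its frame the bolt's axis is upright at x -75, y +30 mm; on its top stand only the boss with the bolt and the air inlet (14 mm high, radius 52 mm, at x +72, y 0). The drawer front spans y -83 to +143 mm; right of it a control panel with a dial that stands out 12 mm
- drawer (a joint): opening of the grey filter drawer, m: 0 is fully home (end stop), 0.12 the most. It slides along the case's own x and closes towards +x. It runs with about 1 N; over the last 10 mm it must be pushed past a sprung ball (about 5 N), which then snaps it home and keeps it there
- drawer_face (a point): point on the drawer's flat front face (226 mm wide, 22 to 114 mm above the bench), mid-width, 90 mm above the bench; axes as the case; moves with the drawer. Closed, the face stands 16 mm in front of the case. A finger pull lower on the face (37 to 67 mm above the bench) stands out 6 mm; above 70 mm the face is flat
- wing_head: the bolt's orange head: round hub 32 mm across, 10 mm high, with a flat upright wing on it, 54 mm long (own x), 11 mm thick (own y), from 10 to 44 mm above the origin. Origin on the bolt's axis at the hub's underside, z up; about 162 mm above the bench at the start. It turns, rises and sinks with the bolt. The wing may point any way at the start
- bolt_turn (a joint): turn of the bolt, rad; grows turning backward (anticlockwise from above), falls turning forward (clockwise). Where the thread ends is not marked and must be felt: at the start the bolt rests on top of the boss's thread, a sixth to nearly half a turn forward of that end. It turns with 0.01 to 0.05 N m and stays where it is left
- bolt_lift (a joint): height of the bolt, m, grows upward. Right-hand thread, pitch 5 mm; boss 42 mm across, 20 mm high. The 0.2 kg bolt rests on the thread by its weight, free to rise and sink: turned backward it climbs 5 mm a turn to the thread's end and there falls 5 mm to the next thread (a tight grip can hold it up); then forward turning screws it down 5 mm a turn under the first thread. Captive
- spool: loose bystander: blue solder spool 60 mm across, 38 mm high, standing flat; origin under its centre
- flux: loose bystander: white flux bottle 40 mm across, 85 mm high; origin under its centre
- jar: loose bystander: amber jar with a black cap, 56 mm across, 60 mm high; origin under its centre

How it is judged:
By the outcome, as a careful person would: the job done as asked, in the order asked, and still so for the second after the job is handed in, while the arm keeps its last pose, push and grip.
It also fails if it takes over 72 s, if anything falls off the work surface, if the arm or the gripper's body presses on something with over 40 N, if the wrist force passes 120 N, or if a joint passes its speed limit or range.

ROBOT

A 6-joint arm with a two-finger parallel gripper is mounted at the origin on the work surface. World frame = base frame: x ahead of the robot, y to its left, z up, the work surface at z = 0. Lengths are in m, angles in rad, forces in N, time in s.
With the tool pointing down it reaches from about 0.325 to 0.875 m from the base axis. Payload 4.4 kg.
Tool frame: the origin (TCP) lies midway between the tips of the shut fingers; the grasp point (between the pads) lies 19 mm behind it (grip_depth is the distance from the TCP to the grasp point, in m); z points along the fingers, y is the line along which they close (so a half turn about z gives the same grasp; the last joint's range is limited). The gripper opens to 85 mm and grips with 20 to 120 N. Pads are 22 mm wide; open, the fingers measure 114 mm over their backs; the gripper's body (76 mm by 85 mm) begins 54 mm behind the grasp point. The pads swing forward as they close: fully open they stand 13 mm farther back than shut.
Start: joints at [0.998, 0.207, 1.542, -0, 1.393, -0.15], TCP at [0.236, 0.524, 0.231] pointing down, gripper open.
Joint ranges: [-2.73, 2.73], [-0.86, 2.22], [0.23, 2.46], [-1.11, 4.25], [0.08, 2.63], [-2.82, 2.82]. Speed limits (rad/s): [2.79, 2.79, 3.14, 3.14, 3.14, 3.14].

INTERFACE

Orientations are given as a rotation vector (axis times angle).
In Python, from cell import * gives the robot as it stands. The module is installed in compiled form; this text tells all that it offers.
- The arm moves only by the tool send_rows, never from a script. Its argument "plan" is a list of rows, each an object with "translation": the shift along the tool's x, y, z in units of 0.15 m (1.0 is 0.15 m), a list of three; "delta_rot": the turn, a rotation vector about the tool's x, y, z in units of pi/2 rad (1.0 is pi/2 rad), a list of three; "jaw": the opening, from -1 (shut) to 1 (fully open), so that 0 is half open. In form: [{"translation": [tx, ty, tz], "delta_rot": [rx, ry, rz], "jaw": jaw}, ...]. A call has 1 to 12 rows; each row shifts and turns the commanded pose from where the row before left it, along the tool's axes as they then stand; what a row does not reach is not made up. A row lasts 1/8 s, in which the tool goes at most 62.5 mm and 10.7 degrees, less where a joint would pass 70% of its speed; a pose out of reach is approached as far as the arm can. A call with a number of a shift or a turn outside -1 to 1 is refused whole. A call with a gripper value outside its range is refused whole. The fingers move at their own pace and stop on an object; "grip_force" is the grip in N (left out, the last holds). Time passes only in rows, so rows that do not move let the fingers close. It gives the time, the measured TCP pose, the force, the opening and the grip force at its end, in the units of the state.
- sense(): the state, without advancing time (a new reading comes with each control period).
- get_image(name): name is "side" or "top"; returns (picture, depth): 420x560x3 uint8, red, green, blue; 420x560 float32, m along the optical axis (not along the pixel's ray), 0 where there is no reading.
- camera_info(name): a dict with "intrinsics" (3x3 intrinsics, pixels), "cam_to_world" (4x4, takes a point from camera to world coordinates). Camera axes: x right, y up, looking along -z (the intrinsics and any distortion apply to the point x, -y, -z); pixel columns grow to the right and rows downward; lengths in m; the calibration is good to about 2 mm. A picture is of the moment at which its call begins. camera_info takes no time and is no camera call.
- sign_off(): hands the job in; it is judged then, once.
Trained networks look in the newest picture that a camera, given by its name, has taken for a name from the list of things; names that differ only in an ending like _2 or _b are one class to them, and where a whole thing is asked for, a point or a joint stands for the part that bears it (a point fixed in the world has none). Each returns a list of dicts, best first, with "conf" (0 to 1); they miss things now and then, are a little off and sometimes report something else, mostly with a low value. They report only what shows in the picture. A call takes as long as a camera call.
- find_in(query, camera): "rect" ([left, top, right, bottom] in pixels, round what is visible of it).
- cut_out(query, camera): "region" (420x560 bool, what is visible of it) and "rect" ([left, top, right, bottom] in pixels, round what is visible of it).
- mark_of(query, camera): "position" ([column, row] in pixels: a listed point, or the origin of a listed thing).
The state is a dict: "clock": time; "joint_positions": joint angles; "qd": joint speeds; "joint_torque": joint torques, N m; "ee_pos": TCP position; "eef_rot": TCP orientation; "force": force on the tool from outside, world axes, zero at the start; "wrist_torque": the same for the moment, N m; "finger_gap": finger opening in m; "finger_force": force on a finger pad.
Only numpy, scipy, OpenCV 4.12 (cv2) and the standard library are available. Lean on these libraries where they do the work, as an engineer would, in place of code of your own. Each camera call takes 0.05 s, during which the arm holds its last target. There are 200 camera calls.

## Working session

There is one attempt and no reset: what is moved stays moved. The work goes in short steps, Python scripts to look and compute and a tool call to move; the robot and the scene stay as the last step left them, time stands still between calls to the robot, and variables do not carry over. Pictures are saved under pics/ and viewed, at most 10 in all, crops included, and the job is handed in when it is done.

Besides the shell and the picture viewer there is one more tool, called as name(argument=value, ...) on one line, values as JSON. send_rows: Moves the arm, as the interface text tells. Shifts and turns lie within -1 to 1; 1 stands for 0.15 m of shift or pi/2 rad of turn. Its arguments: {"type":"object","properties":{"plan":{"type":"array"},"grip_force":{"type":"number"}},"required":["plan"]}

```bash
mkdir -p pics; python3 - <<'E'
from cell import *
import cv2,numpy as np
for n in("side","top"):
    im,d=get_image(n); cv2.imwrite(f"pics/{n}0.png",im[:,:,::-1])
    np.save(f"{n}_d.npy",d)
    c=camera_info(n); print(n,np.round(c["intrinsics"],1).tolist(),np.round(c["cam_to_world"],3).tolist(),[k for k in c])
    for q in("extractor","drawer_face","wing_head","spool","flux","jar"):
        print(q,[(np.round(m["position"],1).tolist(),round(m["conf"],2)) for m in mark_of(q,n)[:2]],[(np.round(m["rect"]).tolist(),round(m["conf"],2)) for m in find_in(q,n)[:1]])
print(sense())
E
```

```text
side [[539.0, 0.0, 277.6], [0.0, 539.0, 223.2], [0.0, 0.0, 1.0]] [[0.915, 0.3, -0.269, 0.28], [-0.403, 0.646, -0.648, -0.821], [-0.021, 0.702, 0.712, 1.05], [0.0, 0.0, 0.0, 1.0]] ['intrinsics', 'cam_to_world']
extractor [([321.2, 282.4], 0.57)] [([208.0, 198.0, 405.0, 338.0], 0.59)]
drawer_face [([217.1, 267.4], 0.84)] [([211.0, 226.0, 276.0, 317.0], 0.88)]
wing_head [([284.7, 233.4], 0.56)] [([277.0, 213.0, 297.0, 242.0], 0.67)]
spool [([273.7, 213.7], 0.61)] [([266.0, 195.0, 288.0, 211.0], 0.65)]
flux [([286.7, 389.3], 0.94)] [([276.0, 367.0, 295.0, 398.0], 0.85)]
jar [([330.4, 372.2], 0.68)] [([320.0, 346.0, 351.0, 385.0], 0.84)]
top [[423.1, 0.0, 281.9], [0.0, 423.1, 212.1], [0.0, 0.0, 1.0]] [[0.017, 0.992, -0.126, 0.509], [-1.0, 0.018, 0.011, 0.031], [0.013, 0.126, 0.992, 1.081], [0.0, 0.0, 0.0, 1.0]] ['intrinsics', 'cam_to_world']
extractor [([317.1, 196.3], 0.58)] [([245.0, 117.0, 401.0, 306.0], 0.8)]
drawer_face [([293.9, 292.3], 0.74)] [([247.0, 236.0, 344.0, 301.0], 0.78)]
wing_head [([313.3, 215.2], 0.63)] [([299.0, 203.0, 326.0, 222.0], 0.48)]
spool [([220.0, 194.6], 0.89)] [([206.0, 182.0, 231.0, 210.0], 0.97)]
flux [] [([406.0, 268.0, 429.0, 286.0], 0.56)]
jar [([409.1, 230.1], 0.56)] [([403.0, 220.0, 431.0, 241.0], 0.79)]
{'clock': 1.3, 'joint_positions': array([ 9.97490859e-01,  2.06603677e-01,  1.54151947e+00, -1.69290323e-05,
        1.39348802e+00, -1.50478050e-01]), 'qd': array([-0.00127676, -0.00137533, -0.00052921,  0.00065838, -0.00188346,
       -0.00043699]), 'joint_torque': array([ 2.94825995e-04, -3.83040905e+01, -2.91970092e+01, -2.04623607e-04,
        5.37923861e-04,  4.49330616e-05]), 'ee_pos': array([0.23594683, 0.52435541, 0.23127033]), 'eef_rot': array([ 6.59232679e-01,  3.07163799e+00, -3.64631007e-05]), 'force': array([-0.917312 , -0.0299183, -0.7829779]), 'wrist_torque': array([-0.01463921, -0.00166455, -0.07261565]), 'finger_force': 0.0, 'finger_gap': 0.08530633132914844}
```

```bash
python3 - <<'E'
import cv2
a=cv2.imread("pics/side0.png");b=cv2.imread("pics/top0.png")
cv2.imwrite("pics/c1.png",cv2.resize(a[180:410,190:440],None,fx=2.6,fy=2.6,interpolation=2)[:600])
cv2.imwrite("pics/c2.png",cv2.resize(b[110:312,200:440],None,fx=2.9,fy=2.9,interpolation=2))
E
```

```text
(no output)
```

View pics/c1.png

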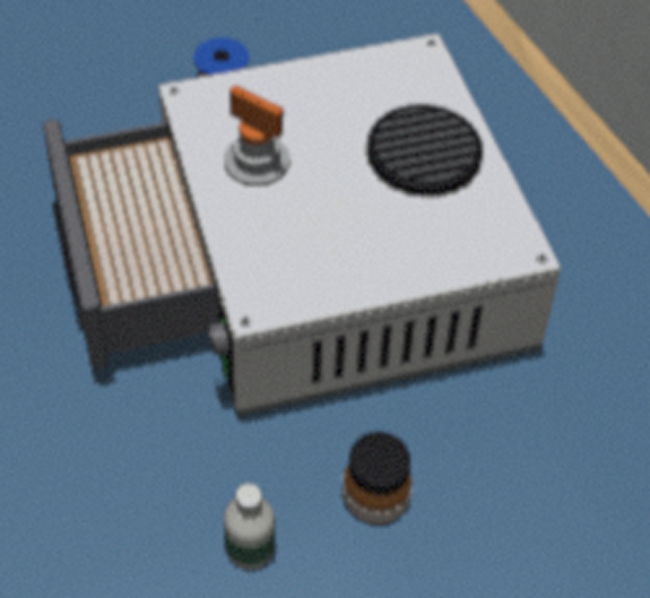

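View pics/c2.png

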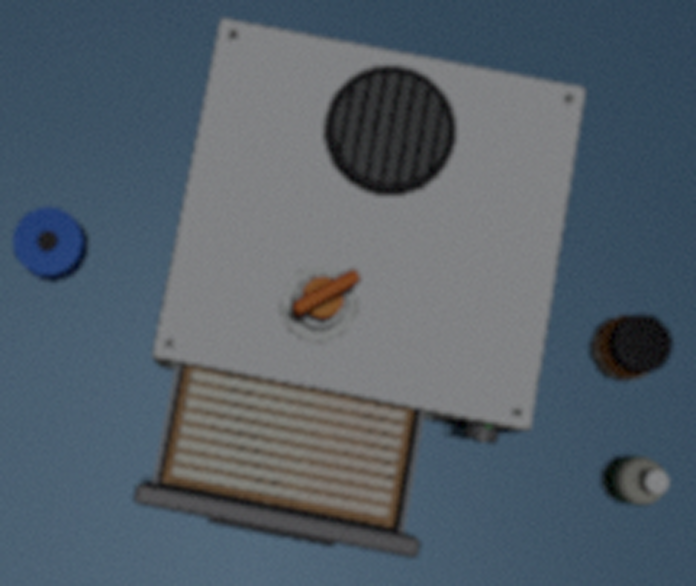

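The side crop shows the open drawer at the left, the orange wing near (257,115), and the jar and bottle in front. In the top crop the wing is at (325,295), the drawer front runs from (140,490) to (415,548), and the spool is on the left. Next I'll measure these from both views.

```bash
cat > h.py <<'E'
from cell import *
import cv2,numpy as np
def ray(n,px):
    c=camera_info(n);K=c["intrinsics"];T=c["cam_to_world"];px=np.atleast_2d(np.array(px,float))
    v=np.c_[(px[:,0]-K[0,2])/K[0,0],-(px[:,1]-K[1,2])/K[1,1],-np.ones(len(px))]
    return T[:3,3],v@T[:3,:3].T
def atz(n,px,z):
    o,v=ray(n,px);return o+v*((z-o[2])/v[:,2])[:,None]
def cloud(n,d):
    r,c=np.mgrid[0:420,0:560];o,v=ray(n,np.c_[c.ravel(),r.ravel()])
    P=o+v*d.ravel()[:,None];P[d.ravel()==0]=np.nan;return P.reshape(420,560,3)
def tri(p1,p2):
    (a,u),(b,v)=ray("side",p1),ray("top",p2);u=u[0];v=v[0]
    s=np.linalg.lstsq(np.c_[u,-v],b-a,rcond=None)[0];A=a+u*s[0];B=b+v*s[1]
    return (A+B)/2,np.linalg.norm(A-B)
def orange(im):
    h=cv2.cvtColor(im,cv2.COLOR_RGB2HSV);return (h[...,0]<16)&(h[...,1]>140)&(h[...,2]>70)
E
python3 - <<'E'
from h import *
for n in("side","top"):
    im,d=get_image(n);P=cloud(n,d);R=np.zeros((420,560),bool)
    if n=="top":R[115:310,240:405]=1
    else:R[195:345,205:410]=1
    m=R&(abs(P[...,2]-.125)<.005)
    if n=="side":m&=P[...,0]>.33
    k=cv2.morphologyEx(m.astype(np.uint8),cv2.MORPH_OPEN,np.ones((9,9)))>0
    Q=P[k];r=cv2.minAreaRect((Q[:,:2]*1000).astype(np.float32));print(n,"case",r,Q[:,2].mean())
    o=orange(im)&R&(P[...,2]>.14);W=P[o];print("orange",o.sum(),np.median(W,0),W.min(0),W.max(0))
    t=W[W[:,2]>W[:,2].max()-.03];
    rr=cv2.minAreaRect((W[W[:,2]>.185][:,:2]*1000).astype(np.float32));print("wing",rr)
    ys,xs=np.nonzero(o);print("px",xs.mean(),ys.mean(),xs.min(),xs.max(),ys.min(),ys.max())
    for q in("wing_head","drawer_face"):
        for g in cut_out(q,n)[:1]:
            ys,xs=np.nonzero(g["region"]);D=P[g["region"]];print(q,g["conf"],len(xs),xs.mean(),ys.mean(),np.nanmin(D,0),np.nanmax(D,0),np.nanmedian(D,0))
print("drawer tri",tri([217.1,267.4],[293.9,292.3]),"wing tri",tri([284.7,233.4],[313.3,215.2]))
E
```

```text
side case ((694.9678344726562, -87.31452941894531), (303.684814453125, 279.6988525390625), 79.94155883789062) 0.12417148221170143
orange 257 [ 0.62367268 -0.05091434  0.19068435] [ 0.61048665 -0.06953797  0.16406819] [ 0.63963216 -0.02593351  0.20796483]
wing ((626.4661865234375, -47.713382720947266), (12.114204406738281, 48.39914321899414), 31.12260627746582)
px 288.136186770428 224.39688715953307 279 297 214 234
wing_head 0.78 366 287.620218579235 226.44808743169398 [ 0.60809049 -0.07093384  0.12041603] [0.64113725 0.01331918 0.20796483] [ 0.62245238 -0.05083882  0.18406283]
drawer_face 0.59 4584 239.56457242582897 271.7763961605585 [ 0.4312455  -0.17666397 -0.0054264 ] [0.58583101 0.20578033 0.12629812] [ 0.50277002 -0.04730422  0.07702579]
top case ((693.7367553710938, -84.58779907226562), (300.40106201171875, 280.48681640625), 80.02803039550781) 0.12513899950832708
orange 178 [ 0.6235793  -0.04209297  0.20332378] [ 0.61055657 -0.06321039  0.16863277] [ 0.63960719 -0.01916472  0.20947605]
wing ((625.0582885742188, -41.654937744140625), (11.092613220214844, 51.181095123291016), 32.180023193359375)
px 311.46067415730334 211.61797752808988 301 322 204 219
wing_head 0.59 224 311.0580357142857 211.75892857142858 [ 0.60902357 -0.06383502  0.12924574] [ 0.64540173 -0.01750631  0.20947605] [ 0.6235793  -0.04081847  0.20209902]
drawer tri (array([ 0.45324656, -0.01288802,  0.08383468]), np.float64(0.009168213672032799)) wing tri (array([ 0.61857774, -0.04821345,  0.16082837]), np.float64(0.003919602445282301))
```

send_rows(plan=[{"translation":[0,0,0],"delta_rot":[0,0,-0.079],"jaw":-1},{"translation":[0,0,0],"delta_rot":[0,0,-0.079],"jaw":-1},{"translation":[-0.178,-0.327,0],"delta_rot":[0,0,0],"jaw":-1},{"translation":[-0.178,-0.327,0],"delta_rot":[0,0,0],"jaw":-1},{"translation":[-0.178,-0.327,0],"delta_rot":[0,0,0],"jaw":-1},{"translation":[-0.178,-0.327,0],"delta_rot":[0,0,0],"jaw":-1},{"translation":[-0.178,-0.327,0],"delta_rot":[0,0,0],"jaw":-1},{"translation":[-0.178,-0.327,0],"delta_rot":[0,0,0],"jaw":-1},{"translation":[-0.178,-0.327,0],"delta_rot":[0,0,0],"jaw":-1},{"translation":[-0.178,-0.327,0],"delta_rot":[0,0,0],"jaw":-1},{"translation":[-0.178,-0.327,0],"delta_rot":[0,0,0],"jaw":-1},{"translation":[-0.178,-0.327,0],"delta_rot":[0,0,0],"jaw":-1}])

```text
clock: 3.1
ee_pos: [0.4141, -0.0069, 0.2317]
eef_rot: [0.274, 3.128, 0.0]
force: [0.1, -0.2, -0.3]
finger_gap: 0.0
finger_force: 0.0
```

```bash
cat > st.py <<'E'
from cell import *
import numpy as np
from scipy.spatial.transform import Rotation as R
def st(target=None,psi=None):
    s=sense();r=R.from_rotvec(s["eef_rot"]).as_matrix();y=r[:,1]
    ps=np.degrees(np.arctan2(y[1],y[0]))
    print("t",round(s["clock"],2),"p",np.round(s["ee_pos"],4),"psi",ps.round(1),"tilt",np.round(r[:,2],3),"F",np.round(s["force"],1),"M",np.round(s["wrist_torque"],2),"gap",round(s["finger_gap"],4),"ff",round(s["finger_force"],1),"q",np.round(s["joint_positions"],2))
    if target is not None:print("units",np.round(r.T@(np.array(target)-s["ee_pos"])/.15,3))
    if psi is not None:print("rz units",round(-((psi-ps+180)%360-180)/90,3))
if __name__=="__main__":
    import sys;a=[float(x) for x in sys.argv[1:]]
    st(a[:3] if len(a)>2 else None,a[3] if len(a)>3 else None)
E
python3 st.py .4136 -.0061 .085 80
```

```text
t 3.1 p [ 0.4141 -0.0069  0.2317] psi 80.0 tilt [ 0.001 -0.    -1.   ] F [ 0.1 -0.2 -0.3] M [ 0.01 -0.06 -0.01] gap 0.0 ff 0.0 q [-0.23 -0.15  1.91  0.    1.38 -1.62]
units [0.006 0.005 0.978]
rz units -0.0
```

send_rows(plan=[{"translation":[0,0,0.33],"delta_rot":[0,0,0],"jaw":-1},{"translation":[0,0,0.33],"delta_rot":[0,0,0],"jaw":-1},{"translation":[0,0,0.318],"delta_rot":[0,0,0],"jaw":-1},{"translation":[-0.08,0,0],"delta_rot":[0,0,0],"jaw":-1},{"translation":[-0.08,0,0],"delta_rot":[0,0,0],"jaw":-1},{"translation":[-0.08,0,0],"delta_rot":[0,0,0],"jaw":-1},{"translation":[-0.08,0,0],"delta_rot":[0,0,0],"jaw":-1},{"translation":[-0.08,0,0],"delta_rot":[0,0,0],"jaw":-1},{"translation":[-0.08,0,0],"delta_rot":[0,0,0],"jaw":-1},{"translation":[-0.08,0,0],"delta_rot":[0,0,0],"jaw":-1},{"translation":[-0.08,0,0],"delta_rot":[0,0,0],"jaw":-1},{"translation":[-0.08,0,0],"delta_rot":[0,0,0],"jaw":-1}])

```text
clock: 4.6
ee_pos: [0.5208, -0.024, 0.0845]
eef_rot: [-0.274, -3.129, -0.0]
force: [-1.5, -0.6, 1.4]
finger_gap: -0.0
finger_force: 0.7
```

send_rows(plan=[{"translation":[-0.04,0,0],"delta_rot":[0,0,0],"jaw":-1},{"translation":[-0.013,0,0],"delta_rot":[0,0,0],"jaw":-1}])

```text
clock: 4.85
ee_pos: [0.527, -0.0251, 0.0843]
eef_rot: [-0.274, -3.127, -0.0]
force: [-6.9, 0.5, 4.1]
finger_gap: -0.0
finger_force: 3.0
```

send_rows(plan=[{"translation":[-0.013,0,0],"delta_rot":[0,0,0],"jaw":-1},{"translation":[-0.013,0,0],"delta_rot":[0,0,0],"jaw":-1}])

```text
clock: 5.1
ee_pos: [0.5289, -0.0254, 0.084]
eef_rot: [-0.273, -3.123, -0.0]
force: [-6.2, 1.1, 4.0]
finger_gap: -0.0002
finger_force: 3.4
```

send_rows(plan=[{"translation":[-0.02,0,0],"delta_rot":[0,0,0],"jaw":-1},{"translation":[-0.02,0,0],"delta_rot":[0,0,0],"jaw":-1}])

```text
clock: 5.35
ee_pos: [0.5361, -0.0266, 0.0841]
eef_rot: [-0.274, -3.126, -0.0]
force: [-8.6, 0.4, 6.8]
finger_gap: 0.0
finger_force: 4.7
```

send_rows(plan=[{"translation":[-0.013,0,0],"delta_rot":[0,0,0],"jaw":-1},{"translation":[-0.013,0,0],"delta_rot":[0,0,0],"jaw":-1}])

```text
clock: 5.6
ee_pos: [0.536, -0.0266, 0.0841]
eef_rot: [-0.272, -3.116, -0.001]
force: [-19.0, 1.7, 16.3]
finger_gap: 0.0001
finger_force: 10.1
```

send_rows(plan=[{"translation":[0.1,0,0],"delta_rot":[0,0,0],"jaw":-1},{"translation":[0.2,0,0],"delta_rot":[0,0,0],"jaw":-1},{"translation":[0,0,-0.4],"delta_rot":[0,0,0],"jaw":-1},{"translation":[0,0,-0.4],"delta_rot":[0,0,0],"jaw":-1},{"translation":[0,0,-0.4],"delta_rot":[0,0,0],"jaw":-1},{"translation":[0,0,0],"delta_rot":[0,0,0],"jaw":1}])

```text
clock: 6.35
ee_pos: [0.5017, -0.0207, 0.2717]
eef_rot: [0.272, 3.113, -0.003]
force: [0.0, 0.2, 0.1]
finger_gap: 0.017
finger_force: 0.0
```

```bash
python3 - <<'E'
from h import *
from st import st
a,_=get_image("side");b,d=get_image("top")
o=orange(a);o[:200]=0;o[240:]=0;o[:,:270]=0;o[:,310:]=0
ys,xs=np.nonzero(o);print("px",xs.mean(),ys.mean(),ys.min(),ys.max())
P=cloud("side",_);W=P[o];W=W[W[:,2]>.185];print(cv2.minAreaRect((W[:,:2]*1000).astype(np.float32)))
cv2.imwrite("pics/c3.png",np.hstack([cv2.resize(a[180:330,190:340],None,fx=2.6,fy=2.6),cv2.resize(b[110:260,240:390],None,fx=2.6,fy=2.6)])[:,:,::-1])
np.save("side_ref.npy",a)
st([.6256,-.044,.26],31.5-180)
E
```

```text
px 288.11240310077517 224.47674418604652 214 234
((625.1431274414062, -47.566009521484375), (13.408581733703613, 49.76628494262695), 25.602035522460938)
t 6.45 p [ 0.4979 -0.0199  0.2655] psi 80.0 tilt [ 0.004 -0.001 -1.   ] F [-0.3  1.1 -0.4] M [-0.05  0.04 -0.02] gap 0.032 ff 0.0 q [-0.21  0.01  1.68  0.    1.44 -1.61]
units [-0.866 -0.01   0.04 ]
rz units -1.461
```

View pics/c3.png

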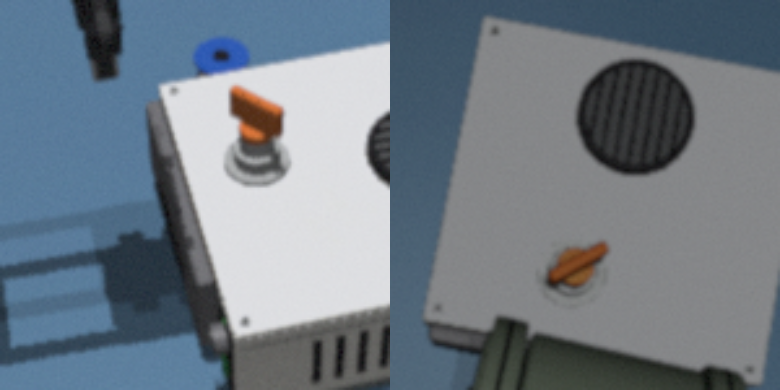

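The drawer is closed in both views. In the right half of the picture the wing runs from (550,278) to (605,246), so the closing direction should be about 31°.

send_rows(plan=[{"translation":[-0.433,-0.005,0],"delta_rot":[0,0,0.1156],"jaw":1},{"translation":[-0.433,0,0],"delta_rot":[0,0,0.1156],"jaw":1},{"translation":[0,0,0],"delta_rot":[0,0,0.1156],"jaw":1},{"translation":[0,0,0],"delta_rot":[0,0,0.1156],"jaw":1},{"translation":[0,0,0],"delta_rot":[0,0,0.1156],"jaw":1},{"translation":[0,0,0],"delta_rot":[0,0,0.1156],"jaw":1},{"translation":[0,0,0],"delta_rot":[0,0,0.1156],"jaw":1},{"translation":[0,0,0],"delta_rot":[0,0,0.1156],"jaw":1},{"translation":[0,0,0],"delta_rot":[0,0,0.1156],"jaw":1},{"translation":[0,0,0],"delta_rot":[0,0,0.1156],"jaw":1},{"translation":[0,0,0],"delta_rot":[0,0,0.1156],"jaw":1}])

```text
clock: 7.82
ee_pos: [0.616, -0.0529, 0.2613]
eef_rot: [-2.781, -1.454, 0.005]
force: [0.3, 0.4, 0.3]
finger_gap: 0.0856
finger_force: 0.0
```

send_rows(plan=[{"translation":[0,0,0],"delta_rot":[0,0,0.1156],"jaw":1},{"translation":[0,0,0],"delta_rot":[0,0,0.1156],"jaw":1},{"translation":[0,0,0],"delta_rot":[0,0,0.1156],"jaw":1},{"translation":[0,0,0],"delta_rot":[0,0,0.1156],"jaw":1},{"translation":[0,0,0],"delta_rot":[0,0,0.1156],"jaw":1},{"translation":[0,0,0],"delta_rot":[0,0,0.1156],"jaw":1},{"translation":[0,0,0],"delta_rot":[0,0,0.1156],"jaw":1},{"translation":[0,0,0],"delta_rot":[0,0,0.1156],"jaw":1},{"translation":[0,0,0],"delta_rot":[0,0,0.1156],"jaw":1},{"translation":[0,0,0],"delta_rot":[0,0,0.1156],"jaw":1},{"translation":[0,0,0],"delta_rot":[0,0,0.1156],"jaw":1},{"translation":[0,0,0],"delta_rot":[0,0,0],"jaw":1}])

```text
clock: 9.32
ee_pos: [0.6161, -0.0529, 0.2618]
eef_rot: [2.736, -1.541, -0.006]
force: [0.2, 0.2, 0.5]
finger_gap: 0.0854
finger_force: 0.0
```

```bash
python3 st.py .6256 -.044 .183 -149
```

```text
t 9.32 p [ 0.6161 -0.0529  0.2618] psi -148.8 tilt [-0.004  0.001 -1.   ] F [0.2 0.2 0.5] M [ 0.03 -0.07  0.01] gap 0.0854 ff 0.0 q [-0.23  0.28  1.39  0.    1.48  2.37]
units [-0.017 -0.086  0.525]
rz units 0.003
```

send_rows(plan=[{"translation":[-0.017,-0.086,0],"delta_rot":[0,0,0],"jaw":1},{"translation":[0,0,0.2],"delta_rot":[0,0,0],"jaw":1},{"translation":[0,0,0.2],"delta_rot":[0,0,0],"jaw":1},{"translation":[0,0,0.13],"delta_rot":[0,0,0],"jaw":0},{"translation":[0,0,0],"delta_rot":[0,0,0],"jaw":-0.55},{"translation":[0,0,0],"delta_rot":[0,0,0],"jaw":-0.55},{"translation":[0,0,0],"delta_rot":[0,0,0],"jaw":-0.55},{"translation":[0,0,0],"delta_rot":[0,0,0],"jaw":-0.55}], grip_force=20)

```text
clock: 10.32
ee_pos: [0.6275, -0.0445, 0.1864]
eef_rot: [-2.735, 1.544, -0.003]
force: [0.1, -0.1, -0.7]
finger_gap: 0.0191
finger_force: 0.0
```

```bash
python3 - <<'E'
from h import *
from st import st
a,_=get_image("side");b,d=get_image("top")
cv2.imwrite("pics/c4.png",np.hstack([cv2.resize(a[170:260,240:340],None,fx=4,fy=4),cv2.resize(b[160:250,260:360],None,fx=4,fy=4)])[:,:,::-1])
st([.6256,-.044,.181])
E
```

```text
t 10.43 p [ 0.6272 -0.0444  0.1858] psi -148.9 tilt [ 0.001 -0.    -1.   ] F [ 0.2 -0.1  0.3] M [-0.04  0.02  0.  ] gap 0.0192 ff 0.0 q [-0.21  0.36  1.45 -0.    1.34  2.39]
units [-0.008  0.008  0.032]
```

View pics/c4.png

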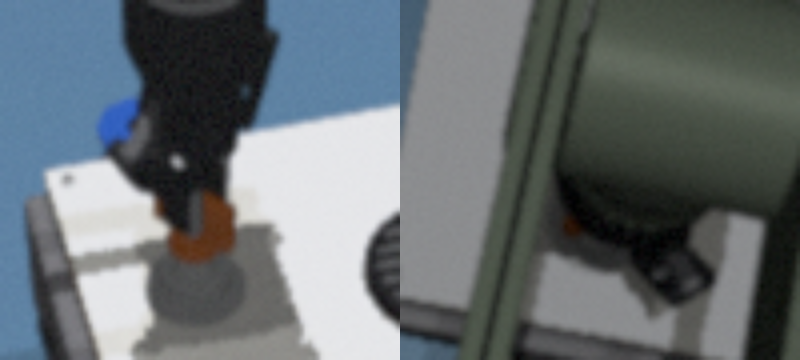

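The left half shows the wing straddled by the fingers at about (190,220), with the hub visible beneath.

send_rows(plan=[{"translation":[-0.008,0.008,0.03],"delta_rot":[0,0,0],"jaw":-0.6},{"translation":[0,0,0],"delta_rot":[0,0,0],"jaw":-1},{"translation":[0,0,0],"delta_rot":[0,0,0],"jaw":-1},{"translation":[0,0,0],"delta_rot":[0,0,0],"jaw":-1},{"translation":[0,0,0],"delta_rot":[0,0,0],"jaw":-1}], grip_force=20)

```text
clock: 11.05
ee_pos: [0.6262, -0.0431, 0.1804]
eef_rot: [-2.734, 1.543, -0.002]
force: [4.8, 2.6, -2.0]
finger_gap: 0.0103
finger_force: 24.3
```

```bash
python3 st.py
```

```text
t 11.05 p [ 0.6262 -0.0431  0.1804] psi -148.9 tilt [ 0.002  0.001 -1.   ] F [ 4.8  2.6 -2. ] M [ 0.36 -0.68 -0.02] gap 0.0103 ff 24.3 q [-0.21  0.36  1.46  0.    1.32  2.39]
```

send_rows(plan=[{"translation":[0,-0.009,0],"delta_rot":[0,0,0],"jaw":-1},{"translation":[0,0,0.013],"delta_rot":[0,0,0],"jaw":-1},{"translation":[0,0,0],"delta_rot":[0,0,0],"jaw":-1}])

```text
clock: 11.42
ee_pos: [0.6264, -0.043, 0.1803]
eef_rot: [-2.736, 1.544, -0.0]
force: [-1.0, 1.8, 5.1]
finger_gap: 0.0105
finger_force: 25.4
```

```bash
python3 st.py
```

```text
t 11.43 p [ 0.6264 -0.043   0.1803] psi -148.9 tilt [ 0.  0. -1.] F [-1.   1.8  5.1] M [ 0.37  0.24 -0.04] gap 0.0105 ff 25.4 q [-0.21  0.36  1.46  0.    1.33  2.39]
```

send_rows(plan=[{"translation":[0,0,-0.001],"delta_rot":[0,0,-0.1],"jaw":-1},{"translation":[0,0,-0.001],"delta_rot":[0,0,-0.1],"jaw":-1},{"translation":[0,0,-0.001],"delta_rot":[0,0,-0.1],"jaw":-1},{"translation":[0,0,-0.001],"delta_rot":[0,0,-0.1],"jaw":-1},{"translation":[0,0,0],"delta_rot":[0,0,-0.1],"jaw":-1},{"translation":[0,0,0],"delta_rot":[0,0,0],"jaw":-1}])

```text
clock: 12.18
ee_pos: [0.6265, -0.0432, 0.1808]
eef_rot: [3.119, -0.378, 0.001]
force: [-0.8, 1.9, 4.8]
finger_gap: 0.0101
finger_force: 25.3
```

```bash
python3 st.py
```

```text
t 12.18 p [ 0.6265 -0.0432  0.1808] psi -103.8 tilt [ 0.001 -0.    -1.   ] F [-0.8  1.9  4.8] M [0.24 0.15 0.03] gap 0.0101 ff 25.3 q [-0.21  0.36  1.46 -0.    1.33  1.61]
```

send_rows(plan=[{"translation":[0,0,-0.001],"delta_rot":[0,0,-0.1111],"jaw":-1},{"translation":[0,0,0],"delta_rot":[0,0,0],"jaw":-1}])

```text
clock: 12.42
ee_pos: [0.6265, -0.0432, 0.1809]
eef_rot: [3.14, -0.106, 0.001]
force: [-0.7, 1.9, 6.5]
finger_gap: 0.0104
finger_force: 25.3
```

send_rows(plan=[{"translation":[0,0,-0.001],"delta_rot":[0,0,-0.1111],"jaw":-1},{"translation":[0,0,0],"delta_rot":[0,0,0],"jaw":-1}])

```text
clock: 12.68
ee_pos: [0.6265, -0.0432, 0.181]
eef_rot: [3.137, 0.167, 0.001]
force: [-0.7, 2.0, 6.6]
finger_gap: 0.0109
finger_force: 25.4
```

send_rows(plan=[{"translation":[0,0,-0.001],"delta_rot":[0,0,-0.1111],"jaw":-1},{"translation":[0,0,0],"delta_rot":[0,0,0],"jaw":-1}])

```text
clock: 12.92
ee_pos: [0.6266, -0.0433, 0.181]
eef_rot: [3.111, 0.437, 0.001]
force: [-1.2, 1.1, 5.3]
finger_gap: 0.0105
finger_force: 25.4
```

send_rows(plan=[{"translation":[0,0,-0.001],"delta_rot":[0,0,-0.1111],"jaw":-1},{"translation":[0,0,0],"delta_rot":[0,0,0],"jaw":-1}])

```text
clock: 13.18
ee_pos: [0.6266, -0.0433, 0.1809]
eef_rot: [3.061, 0.703, 0.001]
force: [-1.1, 1.0, 6.0]
finger_gap: 0.0106
finger_force: 25.3
```

send_rows(plan=[{"translation":[0,0,-0.001],"delta_rot":[0,0,-0.1111],"jaw":-1},{"translation":[0,0,0],"delta_rot":[0,0,0],"jaw":-1}])

```text
clock: 13.42
ee_pos: [0.6266, -0.0433, 0.1795]
eef_rot: [2.989, 0.965, 0.001]
force: [2.4, 0.3, -0.9]
finger_gap: 0.0105
finger_force: 24.4
```

send_rows(plan=[{"translation":[0,0,-0.001],"delta_rot":[0,0,-0.1111],"jaw":-1},{"translation":[0,0,0],"delta_rot":[0,0,0],"jaw":-1}])

```text
clock: 13.68
ee_pos: [0.6266, -0.0432, 0.1792]
eef_rot: [2.895, 1.221, 0.0]
force: [2.7, 0.8, -2.5]
finger_gap: 0.0106
finger_force: 24.2
```

Contact was lost between ψ=-64° and -54°, so the thread ends at about -59°. I'll lower the bolt onto the next thread.

send_rows(plan=[{"translation":[0,0,0.01],"delta_rot":[0,0,0],"jaw":-1},{"translation":[0,0,0.01],"delta_rot":[0,0,0],"jaw":-1},{"translation":[0,0,0],"delta_rot":[0,0,0],"jaw":-1}])

```text
clock: 14.05
ee_pos: [0.6266, -0.0433, 0.1771]
eef_rot: [2.891, 1.228, 0.001]
force: [3.9, 0.4, -2.4]
finger_gap: 0.0108
finger_force: 24.2
```

send_rows(plan=[{"translation":[0,0,0.01],"delta_rot":[0,0,0],"jaw":-1},{"translation":[0,0,0],"delta_rot":[0,0,0],"jaw":-1}])

```text
clock: 14.3
ee_pos: [0.6266, -0.0433, 0.1768]
eef_rot: [2.89, 1.229, 0.001]
force: [1.5, 1.9, 4.2]
finger_gap: 0.0105
finger_force: 25.1
```

send_rows(plan=[{"translation":[0,0,-0.01],"delta_rot":[0,0,0],"jaw":-1},{"translation":[0,0,0],"delta_rot":[0,0,0],"jaw":1},{"translation":[0,0,0],"delta_rot":[0,0,0],"jaw":1},{"translation":[0,0,0],"delta_rot":[0,0,0],"jaw":1},{"translation":[0,0,0],"delta_rot":[0,0,0],"jaw":1},{"translation":[0,0,0],"delta_rot":[0,0,0],"jaw":1},{"translation":[0,0,0],"delta_rot":[0,0,0],"jaw":1}])

```text
clock: 15.18
ee_pos: [0.6264, -0.0432, 0.1771]
eef_rot: [-2.891, -1.23, 0.0]
force: [-0.4, -0.5, 0.4]
finger_gap: 0.0854
finger_force: 0.0
```

```bash
python3 - <<'E'
from h import *
from st import st
a,_=get_image("side")
cv2.imwrite("pics/c5.png",cv2.resize(a[170:260,240:340],None,fx=5,fy=5)[:,:,::-1])
st()
E
```

```text
t 15.22 p [ 0.6264 -0.0432  0.1772] psi -43.9 tilt [-0. -0. -1.] F [ 0.3  0.4 -0.3] M [ 0.02  0.04 -0.02] gap 0.0853 ff 0.0 q [-0.21  0.36  1.46 -0.    1.32  0.56]
```

View pics/c5.png

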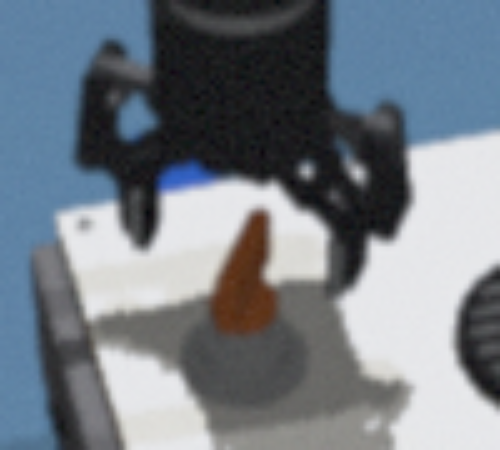

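The hub, at about (245,300), now sits lower on the boss and the wing stands free between the open fingers. I'll rotate the tool back half a turn and grip again.

send_rows(plan=[{"translation":[0,0,0],"delta_rot":[0,0,-0.1111],"jaw":1},{"translation":[0,0,0],"delta_rot":[0,0,-0.1111],"jaw":1},{"translation":[0,0,0],"delta_rot":[0,0,-0.1111],"jaw":1},{"translation":[0,0,0],"delta_rot":[0,0,-0.1111],"jaw":1},{"translation":[0,0,0],"delta_rot":[0,0,-0.1111],"jaw":1},{"translation":[0,0,0],"delta_rot":[0,0,-0.1111],"jaw":1},{"translation":[0,0,0],"delta_rot":[0,0,-0.1111],"jaw":1},{"translation":[0,0,0],"delta_rot":[0,0,-0.1111],"jaw":1},{"translation":[0,0,0],"delta_rot":[0,0,-0.1111],"jaw":1}])

```text
clock: 16.35
ee_pos: [0.6264, -0.0432, 0.1772]
eef_rot: [-1.166, -2.917, 0.0]
force: [0.4, -0.2, 0.2]
finger_gap: 0.0856
finger_force: 0.0
```

send_rows(plan=[{"translation":[0,0,0],"delta_rot":[0,0,-0.1111],"jaw":1},{"translation":[0,0,0],"delta_rot":[0,0,-0.1111],"jaw":1},{"translation":[0,0,0],"delta_rot":[0,0,-0.1111],"jaw":1},{"translation":[0,0,0],"delta_rot":[0,0,-0.1111],"jaw":1},{"translation":[0,0,0],"delta_rot":[0,0,-0.1111],"jaw":1},{"translation":[0,0,0],"delta_rot":[0,0,-0.1111],"jaw":1},{"translation":[0,0,0],"delta_rot":[0,0,-0.1111],"jaw":1},{"translation":[0,0,0],"delta_rot":[0,0,-0.1111],"jaw":1},{"translation":[0,0,0],"delta_rot":[0,0,-0.1111],"jaw":1}])

```text
clock: 17.48
ee_pos: [0.6264, -0.0432, 0.1772]
eef_rot: [-1.238, 2.887, -0.0]
force: [0.4, 0.6, 0.2]
finger_gap: 0.0854
finger_force: 0.0
```

send_rows(plan=[{"translation":[0,0,0],"delta_rot":[0,0,0],"jaw":-0.6},{"translation":[0,0,0],"delta_rot":[0,0,0],"jaw":-0.6},{"translation":[0,0,0],"delta_rot":[0,0,0],"jaw":-0.6},{"translation":[0,0,0],"delta_rot":[0,0,0],"jaw":-0.6},{"translation":[0,0,0],"delta_rot":[0,0,0],"jaw":-1},{"translation":[0,0,0],"delta_rot":[0,0,0],"jaw":-1},{"translation":[0,0,0],"delta_rot":[0,0,0],"jaw":-1},{"translation":[0,0,0],"delta_rot":[0,0,0],"jaw":-1}])

```text
clock: 18.48
ee_pos: [0.6264, -0.0432, 0.1772]
eef_rot: [-1.23, 2.891, -0.0]
force: [-0.8, -0.9, 1.2]
finger_gap: 0.0106
finger_force: 25.0
```

```bash
python3 st.py
```

```text
t 18.48 p [ 0.6264 -0.0432  0.1772] psi 136.1 tilt [ 0. -0. -1.] F [-0.8 -0.9  1.2] M [-0.04 -0.01  0.01] gap 0.0106 ff 25.0 q [-0.21  0.36  1.46 -0.    1.32 -2.58]
```

send_rows(plan=[{"translation":[0,0,0.001],"delta_rot":[0,0,0.1111],"jaw":-1},{"translation":[0,0,0.001],"delta_rot":[0,0,0.1111],"jaw":-1},{"translation":[0,0,0.001],"delta_rot":[0,0,0.1111],"jaw":-1},{"translation":[0,0,0.001],"delta_rot":[0,0,0.1111],"jaw":-1},{"translation":[0,0,0.001],"delta_rot":[0,0,0.1111],"jaw":-1},{"translation":[0,0,0.001],"delta_rot":[0,0,0.1111],"jaw":-1}], grip_force=30)

```text
clock: 19.23
ee_pos: [0.6263, -0.0429, 0.1764]
eef_rot: [-0.389, -3.117, -0.001]
force: [0.2, 0.3, 1.5]
finger_gap: 0.0106
finger_force: 30.8
```

```bash
python3 st.py
```

```text
t 19.23 p [ 0.6263 -0.0429  0.1764] psi 75.8 tilt [-0.     0.001 -1.   ] F [0.2 0.3 1.5] M [0.17 0.01 0.04] gap 0.0106 ff 30.8 q [-0.21  0.36  1.46  0.    1.32 -1.53]
```

Turning is going smoothly, with 220° left in this grip.

send_rows(plan=[{"translation":[0,0,0.001],"delta_rot":[0,0,0.1111],"jaw":-1},{"translation":[0,0,0.001],"delta_rot":[0,0,0.1111],"jaw":-1},{"translation":[0,0,0.001],"delta_rot":[0,0,0.1111],"jaw":-1},{"translation":[0,0,0.001],"delta_rot":[0,0,0.1111],"jaw":-1},{"translation":[0,0,0.001],"delta_rot":[0,0,0.1111],"jaw":-1},{"translation":[0,0,0.001],"delta_rot":[0,0,0.1111],"jaw":-1},{"translation":[0,0,0.001],"delta_rot":[0,0,0.1111],"jaw":-1},{"translation":[0,0,0.001],"delta_rot":[0,0,0.1111],"jaw":-1},{"translation":[0,0,0.001],"delta_rot":[0,0,0.1111],"jaw":-1},{"translation":[0,0,0.001],"delta_rot":[0,0,0.1111],"jaw":-1},{"translation":[0,0,0.001],"delta_rot":[0,0,0.1111],"jaw":-1}])

```text
clock: 20.6
ee_pos: [0.6269, -0.0427, 0.1748]
eef_rot: [-2.777, -1.47, -0.002]
force: [0.7, 0.8, 0.2]
finger_gap: 0.0107
finger_force: 30.7
```

send_rows(plan=[{"translation":[0,0,0.001],"delta_rot":[0,0,0.1111],"jaw":-1},{"translation":[0,0,0.001],"delta_rot":[0,0,0.1111],"jaw":-1},{"translation":[0,0,0.001],"delta_rot":[0,0,0.1111],"jaw":-1},{"translation":[0,0,0.001],"delta_rot":[0,0,0.1111],"jaw":-1},{"translation":[0,0,0.001],"delta_rot":[0,0,0.1111],"jaw":-1},{"translation":[0,0,0.001],"delta_rot":[0,0,0.1111],"jaw":-1},{"translation":[0,0,0.001],"delta_rot":[0,0,0.1111],"jaw":-1},{"translation":[0,0,0.001],"delta_rot":[0,0,0.1111],"jaw":-1},{"translation":[0,0,0.001],"delta_rot":[0,0,0.1111],"jaw":-1},{"translation":[0,0,0.001],"delta_rot":[0,0,0.1111],"jaw":-1},{"translation":[0,0,0],"delta_rot":[0,0,0.1111],"jaw":-1},{"translation":[0,0,0],"delta_rot":[0,0,0],"jaw":-1}])

```text
clock: 22.1
ee_pos: [0.6268, -0.0433, 0.1733]
eef_rot: [-2.802, 1.421, -0.002]
force: [1.5, -0.3, 0.1]
finger_gap: 0.0107
finger_force: 30.7
```

```bash
python3 st.py
```

```text
t 22.1 p [ 0.6268 -0.0433  0.1733] psi -143.8 tilt [ 0.001 -0.    -1.   ] F [ 1.5 -0.3  0.1] M [-0.03 -0.23 -0.01] gap 0.0107 ff 30.7 q [-0.21  0.37  1.46  0.    1.31  2.3 ]
```

It has sunk 3.9 mm over 280°, as the pitch predicts. Now I'll regrip for the last 95°.

send_rows(plan=[{"translation":[0,0,0],"delta_rot":[0,0,0],"jaw":1},{"translation":[0,0,0],"delta_rot":[0,0,0],"jaw":1},{"translation":[0,0,0],"delta_rot":[0,0,0],"jaw":1},{"translation":[0,0,0],"delta_rot":[0,0,0],"jaw":1},{"translation":[0,0,0],"delta_rot":[0,0,0],"jaw":1},{"translation":[0,0,0],"delta_rot":[0,0,0],"jaw":1},{"translation":[0,0,0],"delta_rot":[0,0,-0.1111],"jaw":1},{"translation":[0,0,0],"delta_rot":[0,0,-0.1111],"jaw":1},{"translation":[0,0,0],"delta_rot":[0,0,-0.1111],"jaw":1},{"translation":[0,0,0],"delta_rot":[0,0,-0.1111],"jaw":1},{"translation":[0,0,0],"delta_rot":[0,0,-0.1111],"jaw":1},{"translation":[0,0,0],"delta_rot":[0,0,-0.1111],"jaw":1}])

```text
clock: 23.6
ee_pos: [0.6264, -0.0432, 0.1731]
eef_rot: [3.137, 0.176, -0.0]
force: [0.1, -0.3, 0.0]
finger_gap: 0.0852
finger_force: 0.0
```

send_rows(plan=[{"translation":[0,0,0],"delta_rot":[0,0,-0.1111],"jaw":1},{"translation":[0,0,0],"delta_rot":[0,0,-0.1111],"jaw":1},{"translation":[0,0,0],"delta_rot":[0,0,-0.1111],"jaw":1},{"translation":[0,0,0],"delta_rot":[0,0,-0.1111],"jaw":1},{"translation":[0,0,0],"delta_rot":[0,0,-0.1111],"jaw":1},{"translation":[0,0,0],"delta_rot":[0,0,-0.1111],"jaw":1},{"translation":[0,0,0],"delta_rot":[0,0,-0.1111],"jaw":1},{"translation":[0,0,0],"delta_rot":[0,0,-0.1111],"jaw":1},{"translation":[0,0,0],"delta_rot":[0,0,-0.1111],"jaw":1},{"translation":[0,0,0],"delta_rot":[0,0,-0.1111],"jaw":1},{"translation":[0,0,0],"delta_rot":[0,0,-0.1111],"jaw":1},{"translation":[0,0,0],"delta_rot":[0,0,-0.1111],"jaw":1}])

```text
clock: 25.1
ee_pos: [0.6264, -0.0432, 0.1731]
eef_rot: [-1.416, -2.804, -0.0]
force: [0.3, -0.6, -0.5]
finger_gap: 0.0855
finger_force: 0.0
```

send_rows(plan=[{"translation":[0,0,0],"delta_rot":[0,0,0],"jaw":-0.6},{"translation":[0,0,0],"delta_rot":[0,0,0],"jaw":-0.6},{"translation":[0,0,0],"delta_rot":[0,0,0],"jaw":-0.6},{"translation":[0,0,0],"delta_rot":[0,0,0],"jaw":-0.6},{"translation":[0,0,0],"delta_rot":[0,0,0],"jaw":-1},{"translation":[0,0,0],"delta_rot":[0,0,0],"jaw":-1},{"translation":[0,0,0],"delta_rot":[0,0,0],"jaw":-1},{"translation":[0,0,0],"delta_rot":[0,0,0],"jaw":-1}], grip_force=40)

```text
clock: 26.1
ee_pos: [0.6266, -0.0431, 0.1732]
eef_rot: [1.424, 2.8, 0.001]
force: [2.4, 0.7, -0.3]
finger_gap: 0.0098
finger_force: 41.9
```

```bash
python3 st.py 0 0 0 -58.8
```

```text
t 26.1 p [ 0.6266 -0.0431  0.1732] psi 36.1 tilt [ 0.001  0.    -1.   ] F [ 2.4  0.7 -0.3] M [ 0.22 -0.22 -0.  ] gap 0.0098 ff 41.9 q [-0.21  0.37  1.46  0.    1.31 -0.84]
units [ 2.693 -3.207  1.152]
rz units 1.054
```

send_rows(plan=[{"translation":[0,0,0.001],"delta_rot":[0,0,0.1111],"jaw":-1},{"translation":[0,0,0.001],"delta_rot":[0,0,0.1111],"jaw":-1},{"translation":[0,0,0.001],"delta_rot":[0,0,0.1111],"jaw":-1},{"translation":[0,0,0.001],"delta_rot":[0,0,0.1111],"jaw":-1},{"translation":[0,0,0.001],"delta_rot":[0,0,0.1111],"jaw":-1},{"translation":[0,0,0.001],"delta_rot":[0,0,0.1111],"jaw":-1},{"translation":[0,0,0.001],"delta_rot":[0,0,0.1111],"jaw":-1},{"translation":[0,0,0.001],"delta_rot":[0,0,0.1111],"jaw":-1},{"translation":[0,0,0.001],"delta_rot":[0,0,0.1111],"jaw":-1},{"translation":[0,0,0],"delta_rot":[0,0,0.054],"jaw":-1},{"translation":[0,0,0],"delta_rot":[0,0,0],"jaw":-1},{"translation":[0,0,0],"delta_rot":[0,0,0],"jaw":-1}])

```text
clock: 27.6
ee_pos: [0.6266, -0.043, 0.1719]
eef_rot: [-3.025, -0.848, -0.001]
force: [1.6, 2.0, 0.5]
finger_gap: 0.0104
finger_force: 41.9
```

```bash
python3 - <<'E'
from h import *
from st import st
a,_=get_image("side")
cv2.imwrite("pics/c6.png",cv2.resize(a[170:400,190:440],None,fx=2.5,fy=2.5)[:,:,::-1])
for q in("spool","flux","jar"):print(q,[m["rect"] for m in find_in(q,"side")[:1]])
st()
E
```

```text
spool [[266.6, 204.5, 268.1, 211.3]]
flux [[277.2, 367.6, 295.6, 396.9]]
jar [[320.6, 347.4, 351.7, 381.6]]
t 27.8 p [ 0.6266 -0.043   0.1719] psi -58.7 tilt [ 0.001  0.    -1.   ] F [1.3 2.3 1.6] M [ 0.43 -0.29  0.01] gap 0.0101 ff 41.9 q [-0.21  0.37  1.46  0.    1.31  0.82]
```

View pics/c6.png

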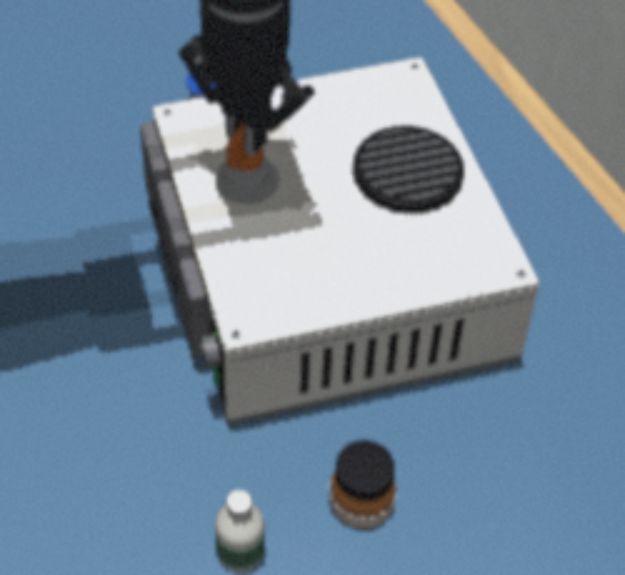

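The drawer is closed at (175,230), the gripper holds the wing at (243,150), and the bottle and jar haven't moved. The visible edge of the spool is where it was.

```bash
python3 -c "
from cell import *
print(sign_off())"
```

```text
the job is handed in; nothing more can be done
None
```

The job is handed in: the drawer is seated home, and the bolt was backed off until it dropped, then turned forward one turn (to within about 5°). Its wing is still held at about 42 N, the bottle and jar are where they stood, and the spool, mostly hidden behind the gripper, looks unmoved.

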